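# Hang a pipette back between its neighbours

## Robot

A 6-joint arm with a two-finger parallel gripper is mounted at the origin on a cart in front of the work surface, level with it; the furniture and walls round the work are solid. World frame = base frame: x ahead of the robot, y to its left, z up, the work surface at z = 0. Lengths are in mm, angles in degrees, forces in N, time in s.
With the tool pointing down it reaches from about 350 to 850 mm from the base axis. Payload 8.1 kg.
Tool frame: the origin (TCP) lies midway between the tips of the shut fingers; the grasp point (between the pads) lies 19 mm behind it (r.pinch_z is the distance from the TCP to the grasp point, in mm); z points along the fingers, y is the line along which they close (so a half turn about z gives the same grasp; the last joint's range is limited). The gripper opens to 85 mm and grips with 20 to 120 N. Pads are 22 mm wide; open, the fingers measure 114 mm over their backs; the gripper's body (76 mm by 85 mm) begins 54 mm behind the grasp point. The pads swing forward as they close: fully open they stand 13 mm farther back than shut.
Start: joints at [-4.893, 7.471, 85.268, -0, 87.261, -4.893], TCP at [600.004, 0.022, 210.192] pointing down, gripper open.
Joint ranges: [-169.43, 169.43], [-51.17, 129.36], [1.28, 143.12], [-76.62, 256.62], [0, 156.53], [-152.29, 152.29]. Speed limits (degrees/s): [136.94, 136.94, 159.86, 180, 180, 180].

## Interface

Orientations are given as [roll, pitch, yaw] about the fixed x, y, z axes, in that order (R = Rz(yaw) Ry(pitch) Rx(roll)).
In Python, from bench import sensors, optics, job, r gives the robot as it stands.
- The arm moves only by the tool play_rows, never from a script. Its argument "motion" is a list that holds one entry, the list of rows, each a list of 6 numbers: the shift along the tool's x, y, z in cm, then the turn, a rotation vector about the tool's x, y, z in degrees. In form: [[[x, y, z, ax, ay, az], ...]]. A call has 1 to 5 rows; each row is the pose to reach, as a shift and turn from the pose commanded when the call began, along the tool's axes at that moment; what a row does not reach only later rows make up. A row lasts 1/10 s, in which the tool goes at most 50 mm and 8.59 degrees, less where a joint would pass 70% of its speed; a pose out of reach is approached as far as the arm can. A call with a gripper value outside its range is refused whole. "jaw" is the opening, from 0 (shut) to 1 (fully open), set as the call begins (left out, the last holds). The fingers move at their own pace and stop on an object; "squeeze" is the grip in N (left out, the last holds). Time passes only in rows, so rows that repeat a pose let the fingers close. It gives the time, the measured TCP pose, the force, the opening and the grip force at its end, in the units of the state.
- sensors.sense(): the state, without advancing time (a new reading comes with each control period).
- optics.snapshot(name): name is "scene" or "side" or "wrist"; returns a dict with "pixels" (420x560x3 uint8, red, green, blue), "mtx" (3x3 intrinsics, pixels), "k1" (the pictures are not rectified: a ray, as slopes to the right and down, at radius r is drawn at 1 + k1 r^2 times it, then the intrinsics apply), "R" (3x3) and "t" (3): a world point X has camera coordinates R X + t; the wrist camera has in their place "T_tool_cam" (4x4, takes a point from camera to tool coordinates, whose origin is the TCP and whose axes are the flange's). Camera axes: x right, y down, z forward; pixel columns grow to the right and rows downward; lengths in mm; the calibration is good to about 2 mm. A picture is of the moment at which its call begins: read the wrist's pose just before it. There is no depth.
- job.hand_in(): hands the job in; it is judged then, once.
The state is a dict: "time": time; "joint_pos": joint angles; "qd": joint speeds; "joint_efforts": joint torques, N m; "tool_pos": TCP position; "tcp_rot": TCP orientation; "ft_force": force on the tool from outside, world axes, zero at the start; "wrist_torque": the same for the moment, N m; "finger_gap": finger opening in mm; "grip_force": force on a finger pad.
Only numpy, scipy, OpenCV 4.12 (cv2) and the standard library are available. Lean on these libraries where they do the work, as an engineer would, in place of code of your own. Each camera call takes 0.05 s, during which the arm holds its last target. There are 200 camera calls.

## Task

Take the pipette off the single stand and hang it by its finger hook on the free holder of the rack, between the other pipettes, pressed down until the holder's sprung keeper has snapped over the hook and the hook sits fully home on its saddle, then let go. Go gently, by feel: how far the free holder reaches out differs each time, so do not force the pipette against the rack (stay under 20 N), and do not knock the hanging pipettes or disturb the other things on the bench.

Things in the scene. Friction and masses are not known exactly. Their poses are not given: they have to be found in the camera images.
- pipette: Pipette to be moved, on the single stand: white hand pipette, upright, tip down, 300 mm long, 70 to 130 g. Own y runs up along it, own x back to the side of the finger hook. Origin: half way along it, level with the handle's back face, 13 mm beside the centre line. Handle 26 mm square, its back at x = 0, from y = -14 to 122 mm; plunger up to 149, tip end -151.
- pipette_grip (a point): Point on the centre line of the pipette's handle, 100 mm above the pipette's origin, 13 mm in front of the handle's back face: a good place to grip it from above, fingers at its two sides (26 mm). Axes as the pipette's.
- pipette_hook (a point): Underside of the pipette's finger hook, where it sits on a hanger: 101.5 mm above the pipette's origin, 11 mm behind the handle's back face. The hook is a round bar 6.6 mm thick, level at first, then bent down to an upright tip 22 to 29 mm behind the back face, its end 20 mm below this point. Axes as the pipette's.
- stand: Single bench stand, fixed: round white foot 112 mm wide, post, grey hanger where the pipette starts. Origin under the foot's centre, x from the pipette to the post. Saddle 281 mm over the bench. No keeper here: lift the pipette 25 mm or more (45 is ample) and draw it off along -x.
- rack: Rack, fixed: white foot plate 160 x 290 mm, two end posts, a rail 240 mm high 60 mm behind the origin. On it four holders 55 mm apart (y = +-27.5, +-82.5 mm), one of the middle two free. Origin under the plate's centre, x away from the hanging side, z up. Hung pipettes end 29 mm over the bench.
- holder_free: The free holder: clamp on the rail with a black thumb screw and a grey arm reaching forward to an upright bar. Origin: on the rail's top at the clamp's middle; x away from the hanging side, y along the rail. The arm was clamped by hand at any reach within 36 mm and this pose does not tell it. All else rigid but the keeper.
- free_saddle (a point): The free holder's saddle if its arm were at mid travel: 71 mm in front of the holder's origin, 41.5 mm above it; the true one lies up to 18 mm nearer or farther along x. Top of the 19 mm thick bar, between cheeks 7 mm high, with 2 mm of play for the hook each side. The bar's front face, 79 mm tall, is 1.2 mm clear of a hung handle's back: the handle can feel it. Axes as the holder's.
- holder_free_keeper (a joint): Angle of the free holder's keeper, a sprung steel tongue with a sloping top behind the bar: 0 at rest. The hook's tip enters free 42 mm above the hung height; from 27 mm on it pushes the keeper back (to 0.1 to 0.2, with 3 to 10 N, sliding) and the keeper pushes it forward with 4 to 7 N; in the last 10 mm it snaps over the hook's bend, back to 0. A pipette let go too high stays stuck on it.
- neighbour_a: Pipette hanging at the left end of the rack (+y), loose, same size and same axes as the pipette to be moved.
- neighbour_b: Pipette hanging at the other middle place, loose, same size and same axes as the pipette to be moved.
- neighbour_c: Pipette hanging at the right end of the rack (-y), loose, same size and same axes as the pipette to be moved.
- flask: Small conical glass flask standing on the bench, 64 mm wide, 105 mm high, origin under its centre; loose.
- timer: Grey bench timer standing on edge, 24 x 62 x 66 mm, origin under its centre; loose.
- beaker_small: Small glass beaker in front of the rack, 47 mm wide, 58 mm high, origin under its centre; loose.
- marker: Marker pen lying near the bench's front edge, 123 mm long, 18 mm thick, origin under its centre; loose.

How it is judged:
By the outcome, as a careful person would: the job done as asked, in the order asked, and still so for the second after the job is handed in, with the robot touching nothing.
It also fails if it takes over 48 s, if anything falls off the work surface, if the arm or the gripper's body presses on something with over 40 N, if the wrist force passes 120 N, or if a joint passes its speed limit or range.

## Working session

There is one attempt and no reset: what is moved stays moved. The work goes in short steps, Python scripts to look and compute and a tool call to move; the robot and the scene stay as the last step left them, time stands still between calls to the robot, and variables do not carry over. Pictures are saved under pics/ and viewed, at most 11 in all, crops included, and the job is handed in when it is done.

Besides the shell and the picture viewer there is one more tool, called after ">>>" as name([rows], argument=value, ...), one row to a line, values as JSON. play_rows: Moves the arm, as the interface text tells. Its arguments: {"type":"object","properties":{"motion":{"type":"array","items":{"type":"array","items":{"type":"array","items":{"type":"number"}}}},"jaw":{"type":"number"},"squeeze":{"type":"number"}},"required":["motion"]}

```bash
mkdir -p pics; cat > h.py <<'E'
import numpy as np,cv2
from bench import sensors,optics,job,r
from scipy.spatial.transform import Rotation as Ro
def snap(n,f):
    s=sensors.sense(); d=optics.snapshot(n)
    if n=='wrist':
        T=np.eye(4);T[:3,:3]=Ro.from_euler('xyz',s['tcp_rot'],degrees=True).as_matrix();T[:3,3]=s['tool_pos']
        C=T@np.array(d['T_tool_cam']);R=C[:3,:3].T;t=-R@C[:3,3]
    else: R=np.array(d['R']);t=np.array(d['t'])
    np.savez('pics/'+f+'.npz',px=d['pixels'],K=d['mtx'],k1=d['k1'],R=R,t=t)
    cv2.imwrite('pics/'+f+'.png',np.ascontiguousarray(d['pixels'][:,:,::-1]))
def load(f): return dict(np.load('pics/'+f+'.npz'))
def ray(d,uv):
    K=d['K'];p=np.array([(uv[0]-K[0,2])/K[0,0],(uv[1]-K[1,2])/K[1,1]]);q=p.copy()
    for _ in range(20): q=p/(1+d['k1']*(q@q))
    v=d['R'].T@np.array([q[0],q[1],1]);return -d['R'].T@d['t'],v/np.linalg.norm(v)
def plane(d,uv,z):
    c,v=ray(d,uv);return (c+v*(z-c[2])/v[2]).round(1)
def tri(*o):
    A=np.zeros((3,3));b=np.zeros(3);L=[ray(d,u) for d,u in o]
    for c,v in L: P=np.eye(3)-np.outer(v,v);A+=P;b+=P@c
    x=np.linalg.solve(A,b);return x.round(1),[round(float(np.linalg.norm(np.cross(x-c,v))),1) for c,v in L]
def proj(d,X):
    p=d['R']@np.array(X,float)+d['t'];q=p[:2]/p[2];q=q*(1+d['k1']*(q@q));return (d['K'][:2,:2]@q+d['K'][:2,2]).round(1)
E
python3 - <<'E'
from h import *
for n in ['scene','side','wrist']: snap(n,n+'0')
for n in ['scene0','side0']:
    d=load(n);print(n,-d['R'].T@d['t'],d['R'][2],d['K'][0,0])
print(sensors.sense(),r.pinch_z)
E
```

```text
scene0 [  17.28648261 -412.4899953   926.98047856] [ 0.50036952  0.41529049 -0.7597132 ] 379.74561373021817
side0 [  -7.18117895 -963.35592045 1041.42149921] [ 0.37875729  0.68304773 -0.62449077] 533.6017140276201
{'time': 0.15, 'joint_pos': array([-4.89586990e+00,  7.50670133e+00,  8.53139786e+01, -1.29982540e-03,
        8.72608142e+01, -4.89397899e+00]), 'qd': array([-0.01585695, -0.09623927, -0.13244265, -0.03549624, -0.05874638,
       -0.06034948]), 'joint_efforts': array([ 1.01583330e-03, -5.70061326e+01, -5.01160097e+01, -1.39109225e-04,
        9.69119486e-03, -7.10949371e-05]), 'tool_pos': array([5.99558698e+02, 2.19368990e-02, 2.09378720e+02]), 'tcp_rot': array([-1.79918692e+02, -5.65893392e-03,  8.99981681e+01]), 'ft_force': array([-0.73667041,  0.54474105,  0.08997535]), 'wrist_torque': array([-0.0299026 , -0.03276626,  0.00590582]), 'grip_force': 0.0, 'finger_gap': 85.40406966697905} 18.700000000000003
```

View pics/scene0.png

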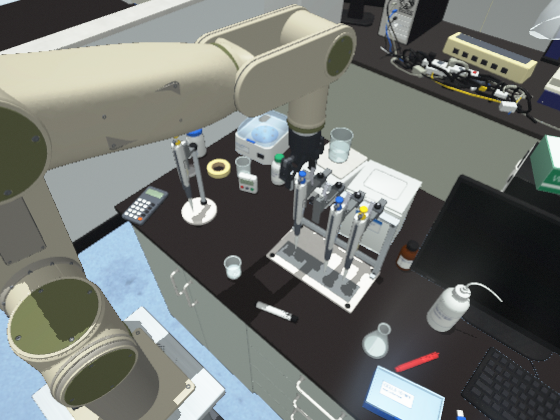

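View pics/side0.png

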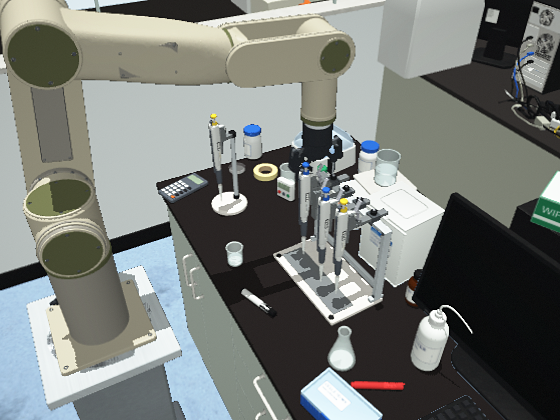

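The scene picture shows the stand foot at (199,211) with its pipette top near (180,150). The rack plate is at (325,265), and the free place lies between the left pipette (300,205) and the middle one (338,235). The side picture agrees, with the stand foot at (230,204) and the rack at (335,280). I'll enlarge crops of both to get pixel positions.

```bash
python3 - <<'E'
from h import *
a=cv2.imread('pics/scene0.png');b=cv2.imread('pics/side0.png')
def c(im,x,y,w,h,s): return cv2.resize(im[y:y+h,x:x+w],None,fx=s,fy=s,interpolation=cv2.INTER_CUBIC)
top=np.hstack([c(a,255,155,140,150,2.857*1.0)[:428,:400],c(b,265,150,133,143,3)[:428,:400]])
cv2.imwrite('pics/rk.png',np.vstack([top]))
print(top.shape)
t=np.hstack([c(a,155,125,80,120,5)[:600,:400],c(b,190,100,80,120,5)[:600,:400]]);cv2.imwrite('pics/st.png',t)
d=load('scene0');e=load('side0')
print('stand',plane(d,(199,211),4),plane(e,(229.5,204),4))
for uv in [(268,255),(352,304),(379,281)]: print(plane(d,uv,8))
for uv in [(275,256),(329,318),(382,298)]: print(plane(e,uv,8))
for n,p in [('flask',((375,346),(342,355))),('beaker',((233,274),(235,263))),('timer',((248,190),(287,196)))]: print(n,plane(d,p[0],5),plane(e,p[1],5))
E
```

```text
(428, 799, 3)
stand [469.1 292.    4. ] [467.5 284.9   4. ]
[487.6  10.8   8. ]
[ 519.3 -261.4    8. ]
[ 628.6 -278.6    8. ]
[483.2   3.7   8. ]
[ 499.2 -255.5    8. ]
[ 654.1 -264.1    8. ]
flask [ 463.2 -367.7    5. ] [ 469.3 -360.6    5. ]
beaker [375.6  42.5   5. ] [374.5  33.8   5. ]
timer [641.5 240.    5. ] [646.5 235.4   5. ]
```

View pics/rk.png

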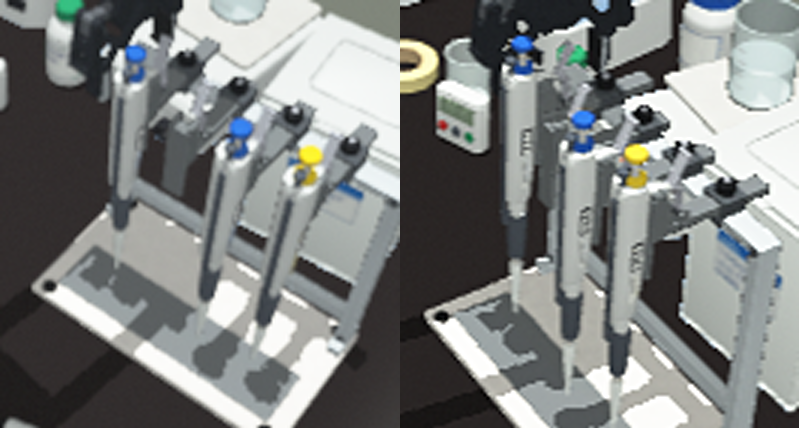

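View pics/st.png

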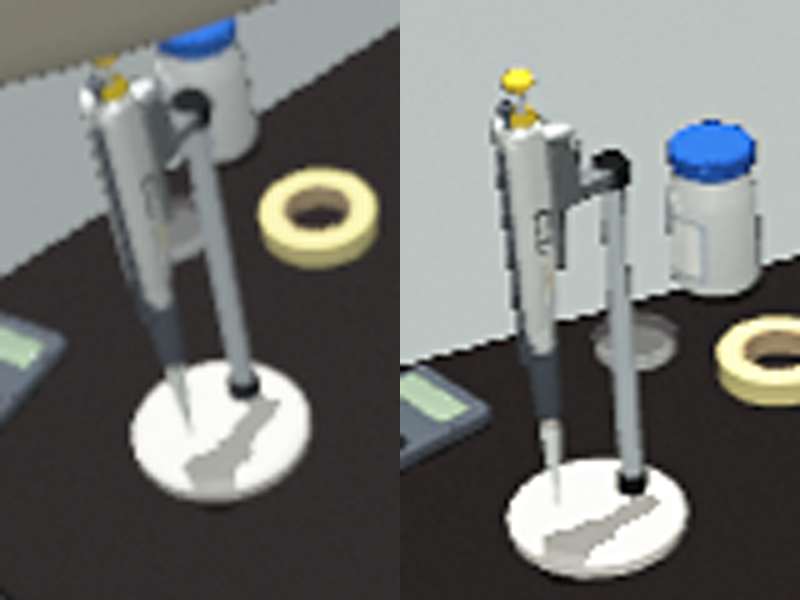

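The rack crop shows the four black thumb screws, scene crop (187,58), (238,87), (294,115), (351,146), with the free grey bar near (178,150). The stand crop shows the pipette left of its post, with the tip over the foot. Next I'll triangulate these.

```bash
python3 - <<'E'
from h import *
d=load('scene0');e=load('side0')
A=lambda p:(255+p[0]/2.857,155+p[1]/2.857)
B=lambda p:(265+(p[0]-400)/3,150+p[1]/3)
C=lambda p:(155+p[0]/5,125+p[1]/5)
D=lambda p:(190+(p[0]-400)/5,100+p[1]/5)
for n,p,q in [('tip',(188,433),(558,505)),('plunger',(104,61),(517,78)),('postbase',(243,387),(632,485)),('posttop',(190,105),(611,165)),('foot',(221,430),(597,517))]:
    print(n,tri((d,C(p)),(e,D(q))))
for n,p,q in [('s_a',(187,58),(606,80)),('s_f',(238,87),(644,115)),('s_b',(294,115),(680,147)),('s_c',(351,146),(727,187)),
 ('pl_a',(135,52),(521,43)),('pl_b',(240,127),(583,118)),('pl_c',(311,156),(637,152)),('tip_b',(202,337),(568,393)),('tip_a',(117,265),(516,310)),('tip_c',(250,370),(614,420)),('corner',(50,286),(441,316))]:
    print(n,tri((d,A(p)),(e,B(q))))
w=load('wrist0');print(-w['R'].T@w['t'],w['R'][2])
E
```

```text
tip (array([446.2, 294. ,  18. ]), [0.8, 0.8])
plunger (array([435.5, 272.1, 329.3]), [1.3, 1.3])
postbase (array([502.7, 308.6,   4.1]), [1.1, 1.1])
posttop (array([501.4, 305. , 241.5]), [0.7, 0.7])
foot (array([472.3, 296.6,  -3. ]), [0.6, 0.6])
s_a (array([632.3, -39.5, 256.8]), [0.5, 0.5])
s_f (array([635.8, -93.2, 253.5]), [0.5, 0.5])
s_b (array([ 630.7, -152.6,  262.8]), [1.1, 1.1])
s_c (array([ 640. , -204.9,  255.2]), [0.8, 0.8])
pl_a (array([545.8, -42.4, 324.5]), [1.6, 1.6])
pl_b (array([ 535.5, -153. ,  324.7]), [0.8, 0.8])
pl_c (array([ 546.3, -209.7,  326.3]), [0.1, 0.1])
tip_b (array([ 533.9, -159.5,   34.4]), [1.1, 1.1])
tip_a (array([549.3, -42.2,  27.9]), [0.9, 0.9])
tip_c (array([ 537.7, -215.7,   44.6]), [6.5, 6.5])
corner (array([493.3,  -0.9,  11. ]), [1.1, 1.1])
[598.56899357  68.90952335 373.24400207] [-0.00125842 -0.27280586 -0.96206828]
```

View pics/wrist0.png

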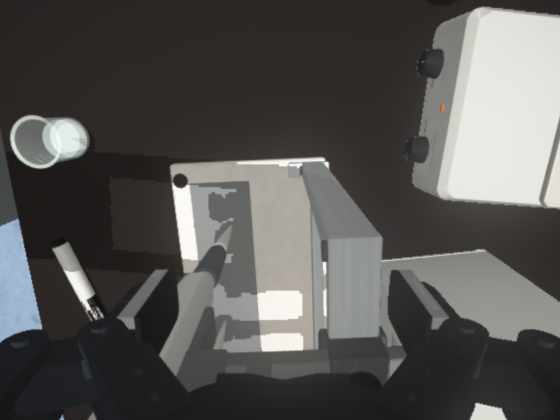

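The wrist picture shows the rack plate's left end, with corners near (172,163) and (326,157). The post and rail are between the open fingers at x≈340, and the left pipette is at (200,290). I'll go straight up and then look down on the free holder.

>>> play_rows([
  [[0, 0, -5, 0, 0, 0], [0, 0, -10, 0, 0, 0], [0, 0, -15, 0, 0, 0], [0, 0, -20, 0, 0, 0], [-5, -1.5, -20, 0, 0, 0]],
])

```text
time: 0.65
tool_pos: [588.5, -44.3, 419.7]
tcp_rot: [179.2, 0.0, 90.4]
ft_force: [1.4, -1.7, 2.0]
finger_gap: 85.6
grip_force: 0.0
```

>>> play_rows([
  [[-5, -1.5, 0, 0, 0, 0], [-5, -1.5, 0, 0, 0, 0], [-5, -1.5, 0, 0, 0, 0]],
])

```text
time: 0.95
tool_pos: [570.2, -99.1, 409.9]
tcp_rot: [-180.0, -0.0, 89.8]
ft_force: [0.1, 1.0, -0.3]
finger_gap: 85.6
grip_force: 0.0
```

```bash
python3 - <<'E'
from h import *
s=sensors.sense();print(s['tool_pos'],s['tcp_rot'],s['ft_force'])
snap('wrist','w1')
im=cv2.imread('pics/w1.png');cv2.imwrite('pics/w1b.png',cv2.resize(im,None,fx=1.4286,fy=1.4286,interpolation=cv2.INTER_CUBIC))
w=load('wrist0')
for uv in [(172,163),(326,157),(185,275)]: print(plane(w,uv,8))
E
```

```text
[570.23643403 -99.11149843 409.85604987] [-1.79968361e+02 -1.89128878e-02  8.98466682e+01] [ 0.05981338  1.02629641 -0.27603033]
[484.1  18.5   8. ]
[642.4  24.4   8. ]
[ 487.9 -107.8    8. ]
```

View pics/w1b.png

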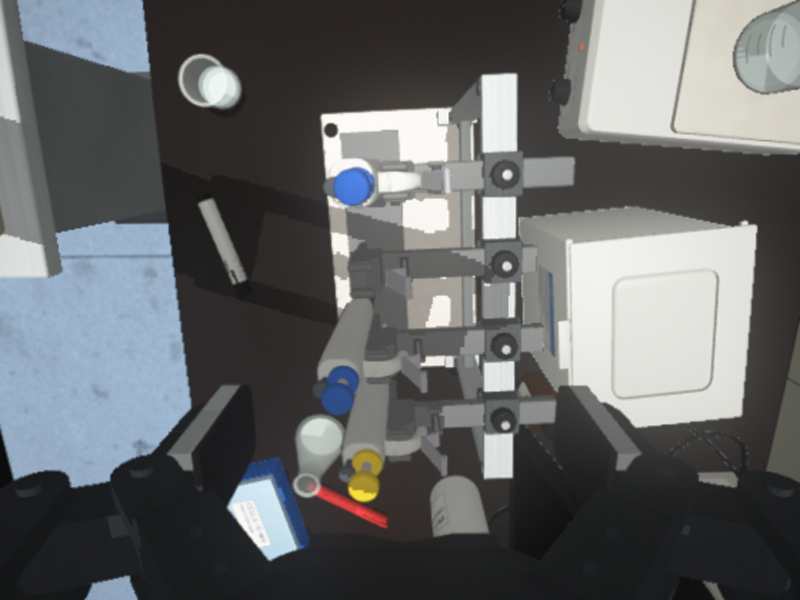

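From above, the free holder's clamp screw is at (504,262), its arm runs left, and its bar's front edge is near (350,268). The hung pipettes are at (352,186), (340,385) and (365,480). Next I'll look down on the stand.

>>> play_rows([
  [[4.5, -1.5, 0, 0, 0, 0], [9, -3, 0, 0, 0, 0], [13.5, -4.5, 0, 0, 0, 0], [18, -6, 0, 0, 0, 0], [22.5, -7.5, 0, 0, 0, 0]],
])

```text
time: 1.5
tool_pos: [494.4, 130.2, 409.9]
tcp_rot: [-180.0, -0.0, 90.1]
ft_force: [0.4, 0.2, 0.2]
finger_gap: 85.1
grip_force: 0.0
```

>>> play_rows([
  [[4.5, -1.5, 0, 0, 0, 0], [9.5, -2.5, 0, 0, 0, 0], [9.5, -2.5, 0, 0, 0, 0], [9.5, -2.5, 0, 0, 0, 0], [9.5, -2.5, 0, 0, 0, 0]],
])

```text
time: 2.0
tool_pos: [470.5, 222.4, 410.0]
tcp_rot: [-180.0, 0.0, 90.1]
ft_force: [0.2, -0.0, -0.6]
finger_gap: 85.3
grip_force: 0.0
```

```bash
python3 - <<'E'
from h import *
s=sensors.sense();print(s['time'],s['tool_pos'],s['tcp_rot'],s['ft_force'])
snap('wrist','w2')
a=cv2.imread('pics/w1.png')[160:230,230:330];b=cv2.imread('pics/w2.png')
a=cv2.resize(a,None,fx=4,fy=4,interpolation=cv2.INTER_CUBIC)
d=load('w2');print(proj(d,(440,285,300)),proj(d,(470,291,4)))
c=np.zeros((600,800,3),np.uint8);c[:280,:400]=a
u,v=proj(d,(455,288,290)).astype(int)
u=min(max(u,100),460);v=min(max(v,150),270)
print(u-100,v-150)
c[:,400:]=cv2.resize(b[v-150:v+150,u-100:u+100],(400,600),interpolation=cv2.INTER_CUBIC)
cv2.imwrite('pics/c2.png',c)
E
```

```text
2.0 [470.49437544 222.35709403 409.95881773] [-1.79978787e+02  2.42429076e-02  9.00580052e+01] [ 0.24786921 -0.01512361 -0.56361285]
[243.4 120.4] [283.  111.9]
164 0
```

View pics/c2.png

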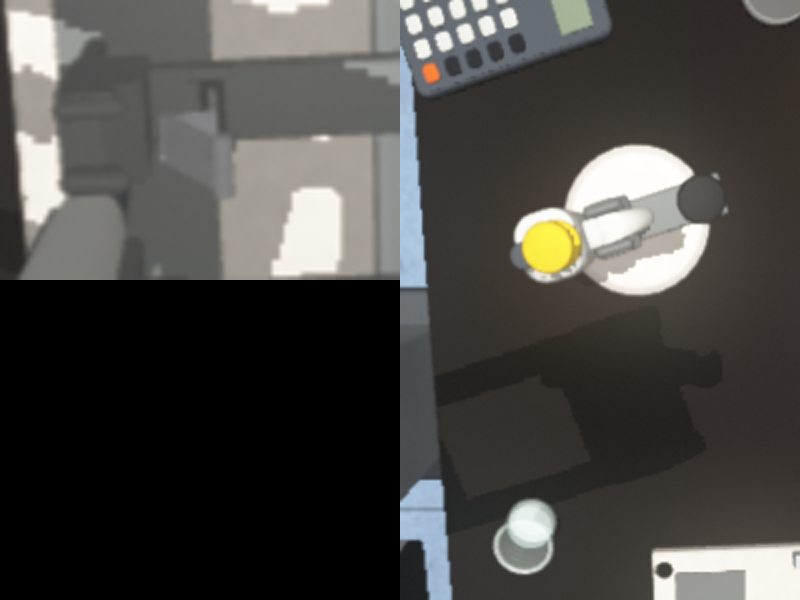

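The stand picture shows the plunger top at crop (550,246), the hook end at (650,215), the post at (701,199) and the foot centre at (638,220). The free-bar crop shows the cheeks with their front at x≈60, between y≈97 and 190, and the back of the bar at x≈125-150.

```bash
python3 - <<'E'
from h import *
d=load('w2');E=lambda p:((p[0]-400)/2+164,p[1]/2)
for n,p,z in [('plunger',(550,246),328.5),('foot',(638,220),5),('hookroot',(588,236),286),('hookend',(651,215),283),('ck1',(585,212),288),('ck1e',(625,197),288),('ck2',(605,258),288),('ck2e',(638,246),288)]: print(n,plane(d,E(p),z))
w=load('w1');F=lambda p:(230+p[0]/4,160+p[1]/4);G=lambda p:(p[0]/1.42857,p[1]/1.42857)
for n,p in [('+y front',(60,97)),('-y front',(62,190)),('+y back',(122,97)),('-y back',(130,190)),('bar b',(150,60))]: print(n,plane(w,F(p),288.5))
for n,p,z in [('railL top',(482,80),240),('railL bot',(485,470),240),('railR top',(517,80),240),('railR bot',(514,470),240),('scr_a',(507,174),262),('f',(506,264),262),('b',(505,345),262),('c',(504,420),262),('pl_a',(353,186),328.5),('pl_b',(341,378),328.5),('pl_c',(367,463),328.5),('platecorner',(322,114),8)]: print(n,plane(w,G(p),z))
E
```

```text
plunger [440.1 284.  328.5]
foot [469.9 293.8   5. ]
hookroot [450.  286.5 286. ]
hookend [474.7 294.5 283. ]
ck1 [449.2 295.6 288. ]
ck1e [464.6 301.1 288. ]
ck2 [456.7 278.2 288. ]
ck2e [469.6 282.7 288. ]
+y front [538.4 -87.1 288.5]
-y front [ 538.2 -106.7  288.5]
+y back [551.1 -87.1 288.5]
-y back [ 552.3 -106.7  288.5]
bar b [556.9 -79.5 288.5]
railL top [617.3  17.  240. ]
railL bot [ 629.9 -255.9  240. ]
railR top [638.8  17.1 240. ]
railR bot [ 651.9 -256.1  240. ]
scr_a [630.9 -38.5 262. ]
f [632.9 -93.2 262. ]
b [ 635. -147.  262.]
c [ 637.3 -201.6  262. ]
pl_a [545.3 -42.1 328.5]
pl_b [ 536.  -140.2  328.5]
pl_c [ 548.4 -191.3  328.5]
platecorner [483.4  17.    8. ]
```

>>> play_rows([
  [[1.5, -0.8, 0, 0, 0, 8], [3, -1.6, 0, 0, 0, 16], [4.5, -2.4, 0, 0, 0, 24], [6.2, -3, 0, 0, 0, 32], [6.2, -3, 0, 0, 0, 40]],
])

```text
time: 2.55
tool_pos: [440.6, 284.4, 410.1]
tcp_rot: [-180.0, -0.0, 49.6]
ft_force: [0.7, 0.5, -0.1]
finger_gap: 85.2
grip_force: 0.0
```

>>> play_rows([
  [[0, 0, 0, 0, 0, 8], [0, 0, 0, 0, 0, 16], [0, 0, 0, 0, 0, 24], [0, 0, 0, 0, 0, 31.5], [0, 0, 0, 0, 0, 31.5]],
])

```text
time: 3.05
tool_pos: [441.3, 283.0, 410.2]
tcp_rot: [180.0, -0.0, 18.2]
ft_force: [1.0, -0.2, 0.2]
finger_gap: 85.3
grip_force: 0.0
```

>>> play_rows([
  [[0, 0, 0, 0, 0, 0], [0, 0, 0, 0, 0, 0], [0, 0, 0, 0, 0, 0]],
])

```text
time: 3.35
tool_pos: [440.8, 283.9, 410.2]
tcp_rot: [-180.0, 0.0, 18.6]
ft_force: [-0.6, 0.2, -0.2]
finger_gap: 85.7
grip_force: 0.0
```

```bash
python3 - <<'E'
from h import *
s=sensors.sense();print(s['time'],s['tool_pos'],s['tcp_rot'],s['ft_force'])
a=np.radians(s['tcp_rot'][2]);d=np.array([440.1,284])-s['tool_pos'][:2]
print('tool dx,dy',d@[np.cos(a),np.sin(a)],d@[np.sin(a),-np.cos(a)])
E
```

```text
3.35 [440.77356728 283.89980017 410.18356613] [-1.79998680e+02  1.22331730e-03  1.85791674e+01] [-0.63226288  0.2054291  -0.23232093]
tool dx,dy -0.6065387264907436 -0.3095862673744595
```

>>> play_rows([
  [[-0.05, 0, 4, 0, 0, 0], [-0.05, 0, 8, 0, 0, 0], [-0.05, 0, 12, 0, 0, 0], [-0.05, 0, 14.8, 0, 0, 0], [-0.05, 0, 14.8, 0, 0, 0]],
])

```text
time: 3.85
tool_pos: [437.7, 282.7, 257.1]
tcp_rot: [179.9, 0.5, 18.6]
ft_force: [0.2, 0.1, 0.6]
finger_gap: 85.4
grip_force: 0.0
```

>>> play_rows([
  [[0, 0, 0, 0, 0, 0], [0, 0, 0, 0, 0, 0], [0, 0, 0, 0, 0, 0], [0, 0, 0, 0, 0, 0], [0, 0, 0, 0, 0, 0]],
], jaw=0.4, squeeze=25)

```text
time: 4.35
tool_pos: [440.6, 284.2, 263.2]
tcp_rot: [-180.0, -0.1, 18.5]
ft_force: [0.3, -0.4, -0.2]
finger_gap: 34.2
grip_force: 0.0
```

```bash
python3 - <<'E'
from h import *
s=sensors.sense();print(s['time'],s['tool_pos'],s['tcp_rot'],s['ft_force'],s['finger_gap'])
snap('wrist','w3')
E
```

```text
4.35 [440.59025075 284.18814301 263.16207639] [-1.79988741e+02 -8.66129791e-02  1.85049217e+01] [ 0.25466604 -0.44846398 -0.16640831] 34.18719261932288
```

View pics/w3.png

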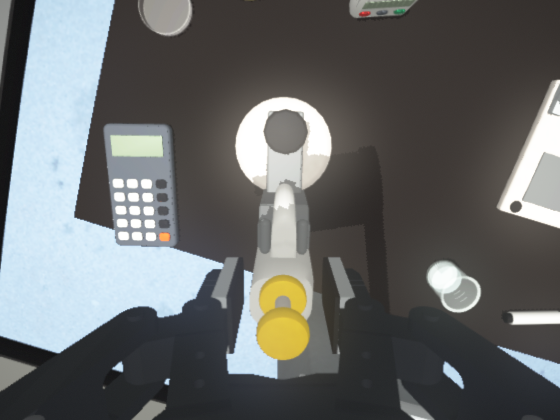

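The handle sits centred between the fingers at (283,300), and the hook and post line up at x≈285. I'll close on it.

>>> play_rows([
  [[0, 0, 0, 0, 0, 0], [0, 0, 0, 0, 0, 0], [0, 0, 0, 0, 0, 0], [0, 0, 0, 0, 0, 0]],
], jaw=0.1, squeeze=30)

```text
time: 4.8
tool_pos: [440.2, 284.1, 262.6]
tcp_rot: [-180.0, -0.0, 18.5]
ft_force: [-1.1, 0.1, 4.5]
finger_gap: 25.7
grip_force: 32.6
```

>>> play_rows([
  [[0, 0, 0, 0, 0, 0], [0, 0, 0, 0, 0, 0], [0, 0, 0, 0, 0, 0]],
], jaw=0, squeeze=60)

```text
time: 5.1
tool_pos: [440.2, 284.1, 262.7]
tcp_rot: [-180.0, -0.0, 18.5]
ft_force: [-2.6, -0.4, 5.5]
finger_gap: 25.1
grip_force: 61.8
```

>>> play_rows([
  [[0, 0, -1, 0, 0, 0], [0, 0, -2, 0, 0, 0], [0, 0, -3.5, 0, 0, 0], [0, 0, -5, 0, 0, 0], [0, 0, -5, 0, 0, 0]],
])

```text
time: 5.6
tool_pos: [440.8, 284.4, 315.7]
tcp_rot: [-180.0, -0.2, 18.5]
ft_force: [-2.3, -0.3, 0.2]
finger_gap: 25.2
grip_force: 61.3
```

>>> play_rows([
  [[-2, 0, 0, 0, 0, 0], [-4, 0, 0, 0, 0, 0], [-6, 0, 0, 0, 0, 0], [-8, 0, 0, 0, 0, 0], [-8, 0, 0, 0, 0, 0]],
])

```text
time: 6.1
tool_pos: [363.1, 258.4, 312.7]
tcp_rot: [-180.0, -0.0, 18.5]
ft_force: [0.4, -0.1, -1.4]
finger_gap: 24.7
grip_force: 61.1
```

>>> play_rows([
  [[-0.2, 3.5, 0, 0, 0, 0], [-0.4, 7, 0, 0, 0, 0], [-0.6, 11, 0, 0, 0, 0], [-0.8, 15, 0, 0, 0, 0], [-1, 19, 0, 0, 0, 0]],
])

```text
time: 6.6
tool_pos: [415.9, 73.7, 312.3]
tcp_rot: [180.0, -0.1, 18.5]
ft_force: [0.4, 0.6, -0.6]
finger_gap: 25.1
grip_force: 61.1
```

>>> play_rows([
  [[-0.2, 4, 0, 0, 0, 0], [-0.4, 8, 0, 0, 0, 0], [-0.6, 12, 0, 0, 0, 0], [-0.8, 15.5, 0, 0, 0, 0], [-1, 18.2, 0, 0, 0, 0]],
])

```text
time: 7.1
tool_pos: [464.1, -103.0, 311.9]
tcp_rot: [180.0, -0.0, 18.4]
ft_force: [-0.2, 0.9, -1.3]
finger_gap: 25.1
grip_force: 61.1
```

>>> play_rows([
  [[0, 0, 0, 0, 0, 5], [0, 0, 0, 0, 0, 11], [0, 0, 0, 0, 0, 16.1], [0, 0, 0, 0, 0, 16.1], [0, 0, 0, 0, 0, 16.1]],
])

```text
time: 7.6
tool_pos: [463.7, -100.7, 312.1]
tcp_rot: [180.0, 0.0, 2.6]
ft_force: [-0.3, -0.9, -1.6]
finger_gap: 24.9
grip_force: 61.1
```

```bash
python3 - <<'E'
from h import *
s=sensors.sense();print(s['time'],s['tool_pos'],s['tcp_rot'],s['ft_force'],s['finger_gap'])
snap('wrist','w4')
d=load('w4');b=cv2.imread('pics/w4.png')
p=proj(d,(548,-96.6,288));print(p)
u=int(p[0]);v=int(p[1]);u=min(max(u,100),460);v0=min(max(v-40,0),270);print(u-100,v0)
cv2.imwrite('pics/w4c.png',cv2.resize(b[v0:v0+150,u-100:u+100],(800,600),interpolation=cv2.INTER_CUBIC))
E
```

```text
7.6 [ 463.66298722 -100.71615745  312.07281908] [1.79997916e+02 4.61621383e-04 2.55251136e+00] [-0.27977012 -0.93520151 -1.55846162] 24.85872763916099
[281.3  78.2]
181 38
```

View pics/w4c.png

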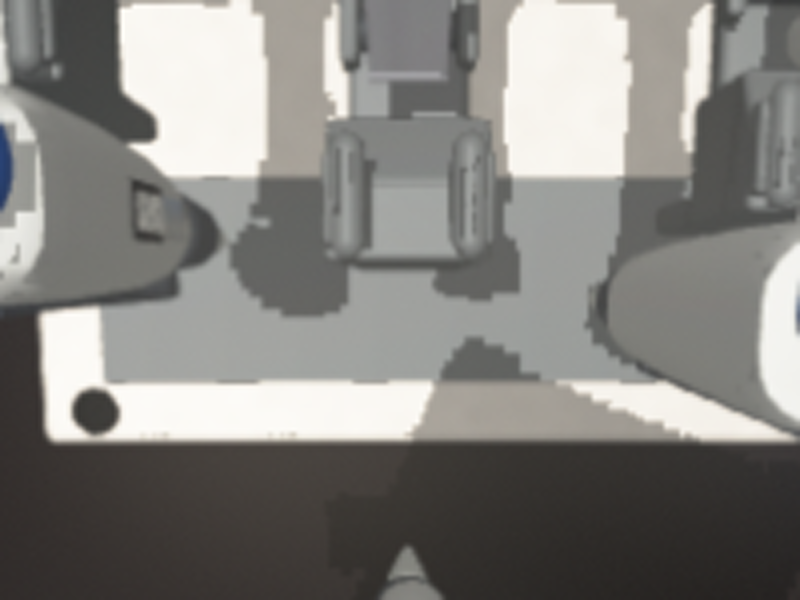

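The crop shows the free holder's cheeks at (344,195) and (470,195), centred on x≈407. The hook end is at (408,550) and the plate edge is level, so yaw is aligned. I'll work out the offsets.

```bash
python3 - <<'E'
from h import *
d=load('w4');s=sensors.sense()
a=np.radians(s['tcp_rot'][2]);c,n=np.cos(a),np.sin(a)
f=lambda p:(181+p[0]/4,38+p[1]/4)
for nm,p,z in [('ckmid',(407,195),288),('ckmid front',(409,258),288),('front lowedge',(409,262),281.5),('hookend',(408,565),288+46),('plateL',(60,440),8),('plateR',(790,440),8)]:
    X=plane(d,f(p),z);e=X[:2]-s['tool_pos'][:2];print(nm,X,'tool',(e@[c,n]).round(1),(e@[n,-c]).round(1))
E
```

```text
ckmid [544.  -97.5 288. ] tool 80.5 0.5
ckmid front [536.4 -98.1 288. ] tool 72.9 0.7
front lowedge [536.  -98.1 281.5] tool 72.5 0.7
hookend [505.5 -99.3 334. ] tool 41.9 0.5
plateL [481.6  13.1   8. ] tool 23.1 -112.8
plateR [ 492.1 -224.8    8. ] tool 23.0 125.3
```

>>> play_rows([
  [[1.5, 0, 0, 0, 0, 0], [3, 0, 0, 0, 0, 0], [4.2, 0, 0, 0, 0, 0], [5, 0, 0, 0, 0, 0], [5, 0, 0, 0, 0, 0]],
])

```text
time: 8.15
tool_pos: [513.8, -98.3, 311.8]
tcp_rot: [-180.0, 0.0, 2.5]
ft_force: [-0.5, -0.7, -1.5]
finger_gap: 24.8
grip_force: 61.1
```

>>> play_rows([
  [[0.1, 0, 0, 0, 0, 0], [0.2, 0, 0, 0, 0, 0], [0.3, 0, 0, 0, 0, 0], [0.4, 0, 0, 0, 0, 0], [0.4, 0, 0, 0, 0, 0]],
])

```text
time: 8.65
tool_pos: [517.3, -98.3, 312.3]
tcp_rot: [180.0, -0.0, 2.4]
ft_force: [0.1, 0.7, -1.7]
finger_gap: 24.9
grip_force: 61.1
```

>>> play_rows([
  [[0.1, 0, 0, 0, 0, 0], [0.2, 0, 0, 0, 0, 0], [0.2, 0, 0, 0, 0, 0], [0.2, 0, 0, 0, 0, 0]],
])

```text
time: 9.05
tool_pos: [519.3, -98.2, 312.2]
tcp_rot: [-180.0, 0.0, 2.4]
ft_force: [-0.0, 0.2, -0.5]
finger_gap: 24.8
grip_force: 61.1
```

>>> play_rows([
  [[0.1, 0, 0, 0, 0, 0], [0.2, 0, 0, 0, 0, 0], [0.2, 0, 0, 0, 0, 0], [0.2, 0, 0, 0, 0, 0]],
])

```text
time: 9.45
tool_pos: [521.3, -98.1, 312.2]
tcp_rot: [-180.0, 0.0, 2.4]
ft_force: [-0.3, -0.9, 0.0]
finger_gap: 25.3
grip_force: 61.1
```

>>> play_rows([
  [[0.1, 0, 0, 0, 0, 0], [0.1, 0, 0, 0, 0, 0], [0.1, 0, 0, 0, 0, 0], [0.1, 0, 0, 0, 0, 0]],
])

```text
time: 9.85
tool_pos: [522.3, -98.1, 312.2]
tcp_rot: [180.0, 0.0, 2.4]
ft_force: [0.4, -0.1, -0.5]
finger_gap: 24.7
grip_force: 61.1
```

>>> play_rows([
  [[0.1, 0, 0, 0, 0, 0], [0.1, 0, 0, 0, 0, 0], [0.1, 0, 0, 0, 0, 0], [0.1, 0, 0, 0, 0, 0]],
])

```text
time: 10.25
tool_pos: [523.3, -98.0, 312.2]
tcp_rot: [-180.0, 0.0, 2.4]
ft_force: [-0.1, 0.2, -0.8]
finger_gap: 24.8
grip_force: 61.1
```

>>> play_rows([
  [[0.1, 0, 0, 0, 0, 0], [0.1, 0, 0, 0, 0, 0], [0.1, 0, 0, 0, 0, 0]],
])

```text
time: 10.55
tool_pos: [524.3, -98.0, 312.2]
tcp_rot: [-180.0, 0.0, 2.4]
ft_force: [0.1, -0.1, -1.3]
finger_gap: 24.9
grip_force: 61.1
```

>>> play_rows([
  [[0.1, 0, 0, 0, 0, 0], [0.1, 0, 0, 0, 0, 0], [0.1, 0, 0, 0, 0, 0]],
])

```text
time: 10.85
tool_pos: [525.3, -97.9, 312.2]
tcp_rot: [-180.0, 0.0, 2.4]
ft_force: [-1.3, -0.2, -0.5]
finger_gap: 25.2
grip_force: 61.1
```

>>> play_rows([
  [[0.1, 0, 0, 0, 0, 0], [0.1, 0, 0, 0, 0, 0], [0.1, 0, 0, 0, 0, 0]],
])

```text
time: 11.15
tool_pos: [526.1, -97.9, 312.2]
tcp_rot: [-180.0, 0.0, 2.4]
ft_force: [-1.4, 0.6, -0.3]
finger_gap: 24.9
grip_force: 61.2
```

>>> play_rows([
  [[0.1, 0, 0, 0, 0, 0], [0.1, 0, 0, 0, 0, 0], [0.1, 0, 0, 0, 0, 0]],
])

```text
time: 11.45
tool_pos: [527.0, -97.9, 312.2]
tcp_rot: [-180.0, 0.0, 2.4]
ft_force: [-5.8, 0.0, 0.6]
finger_gap: 25.0
grip_force: 61.4
```

```bash
python3 - <<'E'
from h import *
s=sensors.sense();print(s['tool_pos'],s['ft_force'],s['wrist_torque'])
E
```

```text
[526.96143897 -97.86088603 312.22096197] [-5.77668467  0.01509625  0.61314672] [-0.03246138  1.25434085  0.06941749]
```

>>> play_rows([
  [[-0.15, 0, 0, 0, 0, 0], [-0.28, 0, 0, 0, 0, 0], [-0.28, 0, 0.3, 0, 0, 0], [-0.28, 0, 0.6, 0, 0, 0], [-0.28, 0, 0.6, 0, 0, 0]],
])

```text
time: 11.95
tool_pos: [524.4, -97.9, 305.4]
tcp_rot: [-180.0, 0.0, 2.4]
ft_force: [0.3, -0.1, -0.6]
finger_gap: 25.3
grip_force: 61.0
```

>>> play_rows([
  [[0, 0, 0.3, 0, 0, 0], [0, 0, 0.6, 0, 0, 0], [0, 0, 0.9, 0, 0, 0], [0, 0, 1.2, 0, 0, 0], [0, 0, 1.2, 0, 0, 0]],
])

```text
time: 12.45
tool_pos: [524.3, -97.9, 293.5]
tcp_rot: [-180.0, 0.1, 2.4]
ft_force: [-0.4, -0.1, -1.7]
finger_gap: 25.3
grip_force: 61.0
```

>>> play_rows([
  [[0, 0, 0.2, 0, 0, 0], [0, 0, 0.4, 0, 0, 0], [0, 0, 0.6, 0, 0, 0], [0, 0, 0.6, 0, 0, 0]],
])

```text
time: 12.85
tool_pos: [524.0, -98.0, 287.8]
tcp_rot: [-180.0, 0.1, 2.4]
ft_force: [-3.3, 0.4, -0.7]
finger_gap: 25.0
grip_force: 61.3
```

>>> play_rows([
  [[0, 0, 0.15, 0, 0, 0], [0, 0, 0.3, 0, 0, 0], [0, 0, 0.45, 0, 0, 0], [0, 0, 0.45, 0, 0, 0]],
])

```text
time: 13.25
tool_pos: [524.0, -98.1, 283.6]
tcp_rot: [180.0, 0.1, 2.4]
ft_force: [-5.8, -0.4, 0.2]
finger_gap: 25.1
grip_force: 61.4
```

>>> play_rows([
  [[0, 0, 0.15, 0, 0, 0], [0, 0, 0.3, 0, 0, 0], [0, 0, 0.45, 0, 0, 0], [0, 0, 0.45, 0, 0, 0]],
])

```text
time: 13.65
tool_pos: [523.7, -98.0, 278.3]
tcp_rot: [-180.0, 0.1, 2.4]
ft_force: [-4.6, -0.8, -2.3]
finger_gap: 25.2
grip_force: 61.0
```

>>> play_rows([
  [[0, 0, 0.15, 0, 0, 0], [0, 0, 0.3, 0, 0, 0], [0, 0, 0.45, 0, 0, 0], [0, 0, 0.45, 0, 0, 0]],
])

```text
time: 14.05
tool_pos: [523.6, -97.9, 273.5]
tcp_rot: [-180.0, 0.2, 2.4]
ft_force: [-4.9, -0.1, -3.1]
finger_gap: 25.0
grip_force: 60.9
```

>>> play_rows([
  [[0, 0, 0.1, 0, 0, 0], [0, 0, 0.2, 0, 0, 0], [0, 0, 0.3, 0, 0, 0], [0, 0, 0.3, 0, 0, 0]],
])

```text
time: 14.45
tool_pos: [523.8, -97.9, 270.4]
tcp_rot: [-180.0, 0.1, 2.4]
ft_force: [-2.9, -0.4, -4.8]
finger_gap: 25.4
grip_force: 60.7
```

>>> play_rows([
  [[0, 0, 0.1, 0, 0, 0], [0, 0, 0.2, 0, 0, 0], [0, 0, 0.3, 0, 0, 0], [0, 0, 0.3, 0, 0, 0]],
])

```text
time: 14.85
tool_pos: [524.5, -98.0, 268.5]
tcp_rot: [-180.0, 0.0, 2.4]
ft_force: [-4.5, -0.2, -5.6]
finger_gap: 25.1
grip_force: 60.8
```

>>> play_rows([
  [[0, 0, 0.1, 0, 0, 0], [0, 0, 0.2, 0, 0, 0], [0, 0, 0.2, 0, 0, 0], [0, 0, 0.2, 0, 0, 0]],
])

```text
time: 15.25
tool_pos: [524.5, -98.0, 266.5]
tcp_rot: [-180.0, 0.0, 2.4]
ft_force: [-2.7, -0.9, -3.6]
finger_gap: 25.1
grip_force: 60.8
```

>>> play_rows([
  [[0, 0, 0.1, 0, 0, 0], [0, 0, 0.15, 0, 0, 0], [0, 0, 0.15, 0, 0, 0]],
])

```text
time: 15.55
tool_pos: [524.6, -98.0, 265.2]
tcp_rot: [-180.0, -0.0, 2.4]
ft_force: [-2.4, -0.2, -3.4]
finger_gap: 25.2
grip_force: 60.9
```

>>> play_rows([
  [[0, 0, 0.1, 0, 0, 0], [0, 0, 0.1, 0, 0, 0], [0, 0, 0.1, 0, 0, 0]],
])

```text
time: 15.85
tool_pos: [524.8, -97.9, 264.3]
tcp_rot: [180.0, -0.0, 2.4]
ft_force: [-0.1, -0.0, -3.1]
finger_gap: 25.0
grip_force: 60.9
```

>>> play_rows([
  [[0, 0, 0.1, 0, 0, 0], [0, 0, 0.1, 0, 0, 0], [0, 0, 0.1, 0, 0, 0]],
])

```text
time: 16.15
tool_pos: [524.9, -98.0, 263.5]
tcp_rot: [180.0, -0.1, 2.4]
ft_force: [-0.6, 0.6, -1.2]
finger_gap: 25.3
grip_force: 61.0
```

>>> play_rows([
  [[0, 0, 0.1, 0, 0, 0], [0, 0, 0.1, 0, 0, 0], [0, 0, 0.1, 0, 0, 0]],
])

```text
time: 16.45
tool_pos: [524.8, -98.0, 262.7]
tcp_rot: [180.0, -0.1, 2.4]
ft_force: [-0.6, 1.1, 1.6]
finger_gap: 25.2
grip_force: 61.5
```

>>> play_rows([
  [[0, 0, 0.1, 0, 0, 0], [0, 0, 0.1, 0, 0, 0], [0, 0, 0.1, 0, 0, 0]],
])

```text
time: 16.75
tool_pos: [524.8, -98.0, 262.4]
tcp_rot: [180.0, -0.1, 2.4]
ft_force: [-2.1, 1.3, 6.6]
finger_gap: 24.9
grip_force: 62.2
```

>>> play_rows([
  [[0, 0, 0.1, 0, 0, 0], [0, 0, 0.1, 0, 0, 0], [0, 0, 0.1, 0, 0, 0]],
])

```text
time: 17.05
tool_pos: [524.9, -98.1, 262.2]
tcp_rot: [180.0, -0.1, 2.4]
ft_force: [-5.0, 1.3, 11.1]
finger_gap: 25.1
grip_force: 62.7
```

```bash
python3 - <<'E'
from h import *
s=sensors.sense();print(s['tool_pos'],s['ft_force'],s['wrist_torque'])
snap('wrist','w5')
d=load('w5');b=cv2.imread('pics/w5.png')
u,v=proj(d,(548,-97,288)).astype(int);v0=min(max(v-75,0),270);print(u,v,v0)
cv2.imwrite('pics/w5c.png',cv2.resize(b[v0:v0+150,u-100:u+100],(800,600),interpolation=cv2.INTER_CUBIC))
E
```

```text
[524.88665183 -98.10060202 262.20777284] [-5.00670947  1.32855327 11.11989086] [0.22548197 0.60358246 0.0477712 ]
281 226 151
```

View pics/w5c.png

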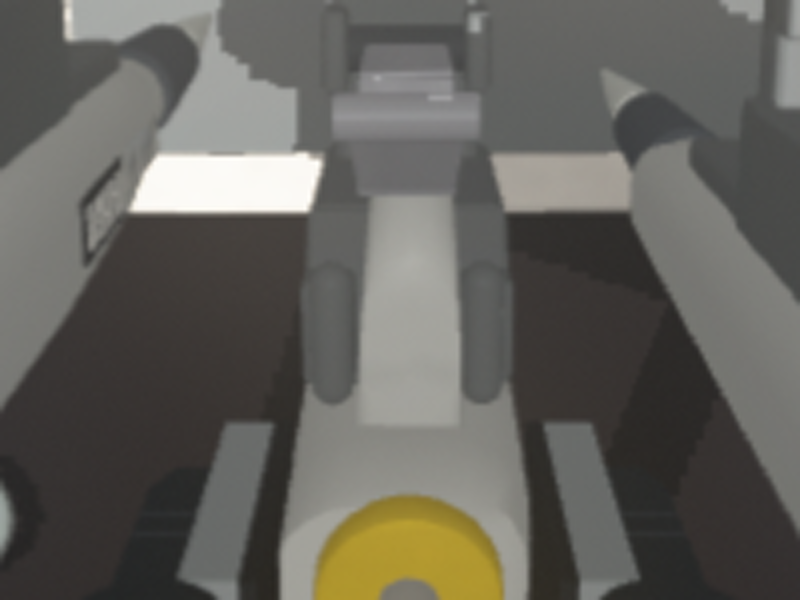

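The hook lies between the cheeks at (410,320) and the keeper tongue covers its bend at (405,150). Contact is firm at 11 N at the expected height. I'll ease off and open a little.

>>> play_rows([
  [[0, 0, -0.05, 0, 0, 0], [0, 0, -0.1, 0, 0, 0], [0, 0, -0.1, 0, 0, 0]],
], squeeze=30)

```text
time: 17.4
tool_pos: [524.8, -98.1, 262.4]
tcp_rot: [180.0, -0.1, 2.4]
ft_force: [-2.2, 0.8, 7.0]
finger_gap: 25.2
grip_force: 62.0
```

>>> play_rows([
  [[0, 0, 0, 0, 0, 0], [0, 0, 0, 0, 0, 0], [0, 0, 0, 0, 0, 0], [0, 0, 0, 0, 0, 0], [0, 0, 0, 0, 0, 0]],
], jaw=0.42)

```text
time: 17.9
tool_pos: [524.4, -97.9, 260.9]
tcp_rot: [-180.0, 0.0, 2.4]
ft_force: [0.1, 0.2, -0.3]
finger_gap: 35.7
grip_force: 0.0
```

```bash
python3 - <<'E'
from h import *
s=sensors.sense();print(s['tool_pos'],s['ft_force'],s['wrist_torque'],s['finger_gap'])
snap('wrist','w6')
d=load('w6')
b=cv2.imread('pics/w6.png');cv2.imwrite('pics/w6c.png',cv2.resize(b[151:371,181:381],None,fx=2.5,fy=2.5))
E
```

```text
[524.43154818 -97.94989245 260.94369004] [ 0.12854962  0.21655394 -0.29874594] [0.03121514 0.04691213 0.02043204] 35.66600524269353
```

View pics/w6c.png

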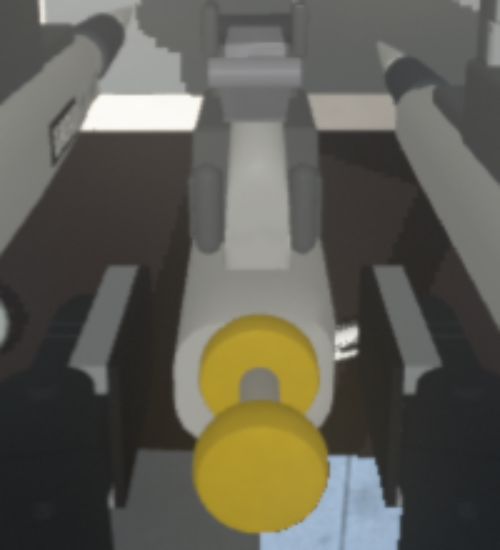

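The pads stand free on both sides of the handle, and the hook is still seated with the keeper over it. I'll go straight up.

>>> play_rows([
  [[0, 0, -1, 0, 0, 0], [0, 0, -3, 0, 0, 0], [0, 0, -6, 0, 0, 0], [0, 0, -10, 0, 0, 0], [0, 0, -14, 0, 0, 0]],
])

```text
time: 18.45
tool_pos: [524.1, -97.8, 403.1]
tcp_rot: [-180.0, 0.0, 2.4]
ft_force: [1.4, 0.1, -0.1]
finger_gap: 35.7
grip_force: 0.0
```

>>> play_rows([
  [[-3, 0, 0, 0, 0, 0], [-6, 0, 0, 0, 0, 0], [-6, 0, 0, 0, 0, 0], [-6, 0, 0, 0, 0, 0], [-6, 0, 0, 0, 0, 0]],
])

```text
time: 18.95
tool_pos: [465.0, -100.5, 401.4]
tcp_rot: [180.0, -0.0, 2.4]
ft_force: [-0.2, -0.2, -0.0]
finger_gap: 35.7
grip_force: 0.0
```

```bash
python3 - <<'E'
from h import *
s=sensors.sense();print(s['time'],s['tool_pos'],s['ft_force'])
snap('wrist','w7');d=load('w7')
g=cv2.cvtColor(d['px'],cv2.COLOR_RGB2HSV)
m=cv2.inRange(g,(20,120,80),(35,255,255))
n,l,st,c=cv2.connectedComponentsWithStats(m)
for i in range(1,n):
    if st[i,4]>60: print(st[i],plane(d,c[i],325))
print('expected knob px',proj(d,(524.5,-98,328.5)),proj(d,(524.5,-98,301)))
print(job.hand_in())
E
```

```text
18.95 [ 464.99350561 -100.47914125  401.41502217] [-0.16596856 -0.17711859 -0.00473461]
[426  86  42  29 971] [ 545.7 -204.6  325. ]
[271 114  26  28 572] [523.1 -99.1 325. ]
expected knob px [282.2 125.6] [282.3 124.2]
the job is handed in; nothing more can be done
None
```

The pipette now hangs on the free holder with the keeper over its hook, seated at 11 N, with the gripper released and clear, and the job was handed in at about 19 s.

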